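# Lock the ink jars into the jar rack

### The arm

A 6-joint arm with a two-finger parallel gripper is mounted at the origin on the work surface. World frame = base frame: x ahead of the robot, y to its left, z up, the work surface at z = 0. Lengths are in mm, angles in rad, forces in N, time in s.
With the tool pointing down it reaches from about 350 to 875 mm from the base axis. Payload 4.2 kg.
Tool frame: the origin (TCP) lies on the centre line of the jaws, within the pads' length; the fingertips stand 19 mm ahead of it and the grasp point (between the pads) is the TCP; z points along the fingers, y is the line along which they close (so a half turn about z gives the same grasp; the last joint's range is limited). The gripper opens to 85 mm and grips with 20 to 120 N. Pads are 22 mm wide; open, the fingers measure 114 mm over their backs; the gripper's body (76 mm by 85 mm) begins 54 mm behind the grasp point. The pads swing forward as they close: fully open they stand 13 mm farther back than shut.
Start: joints at [-0.976, 0.385, 0.008, 0, -1.194, -0.259], TCP at [205.968, -590.065, 250.312] pointing down, gripper open.
Joint ranges: [-3.14, 3.14], [-1.21, 2.06], [-1.07, 1.41], [-3.16, 2.05], [-2.99, -0.16], [-3.1, 3.1]. Speed limits (rad/s): [2.79, 2.79, 3.14, 3.14, 3.14, 3.14].

### API

Orientations are given as a unit quaternion [x, y, z, w].
In Python, from workcell import bot, capture, camera_model, order, boxes_of, masks_of gives the robot as it stands. The module is installed in compiled form; this text tells all that it offers.
- The arm moves only by the shell command python3 -m crank 'ROWS' [OPENING]. ROWS is a JSON object of lists of equal length, an entry for each row: "xyz": the shift along the tool's x, y, z in m, a list of three; "twist": the turn about the tool's z in rad. A call has 1 to 20 rows; each row shifts and turns the commanded pose from where the row before left it, along the tool's axes as they then stand; what a row does not reach is not made up. A row lasts 1/10 s, in which the tool goes at most 50 mm and 8.59 degrees, less where a joint would pass 70% of its speed; a pose out of reach is approached as far as the arm can. A call with a gripper value outside its range is refused whole. OPENING is the opening, from 0 (shut) to 1 (fully open), set as the call begins (- or left out, the last holds). The fingers move at their own pace and stop on an object; the grip force is fixed at half the most. Time passes only in rows, so rows that do not move let the fingers close. It gives the time, the measured TCP pose, the force, the opening and the grip force at its end, in the units of the state.
- bot.sense(): the state, without advancing time (a new reading comes with each control period).
- capture(name): name is "scene" or "top" or "wrist"; returns (picture, depth): 400x640x3 uint8, blue, green, red; 400x640 float32, mm along the optical axis (not along the pixel's ray), 0 where there is no reading.
- camera_model(name): a dict with "intrinsics" (3x3 intrinsics, pixels), "R" (3x3) and "t" (3): a world point X has camera coordinates R X + t; the wrist camera has in their place "tool_from_camera" (4x4, takes a point from camera to tool coordinates, whose origin is the TCP and whose axes are the flange's). Camera axes: x right, y down, z forward; pixel columns grow to the right and rows downward; lengths in mm; the calibration is good to about 2 mm. A picture is of the moment at which its call begins: read the wrist's pose just before it. camera_model takes no time and is no camera call.
- order.hand_in(): hands the job in; it is judged then, once.
Trained networks look in the newest picture that a camera, given by its name, has taken for a name from the list of things; names that differ only in an ending like _2 or _b are one class to them, and where a whole thing is asked for, a point or a joint stands for the part that bears it (a point fixed in the world has none). Each returns a list of dicts, best first, with "score" (0 to 1); they miss things now and then, are a little off and sometimes report something else, mostly with a low value. They report only what shows in the picture. A call takes as long as a camera call.
- boxes_of(camera, thing): "pixel" ([column, row] in pixels, amid what is visible of it).
- masks_of(camera, thing): "region" (400x640 bool, what is visible of it) and "pixel" ([column, row] in pixels, amid what is visible of it).
The state is a dict: "clock": time; "qpos": joint angles; "dq": joint speeds; "tau": joint torques, N m; "tool_pos": TCP position; "tool_rot": TCP orientation; "ft_force": force on the tool from outside, world axes, zero at the start; "ft_torque": the same for the moment, N m; "grip_width": opening from 0.0 (shut) to 1.0 (fully open); "finger_force": force on a finger pad.
Only numpy, scipy, OpenCV 4.12 (cv2) and the standard library are available. Lean on these libraries where they do the work, as an engineer would, in place of code of your own. Each camera call takes 0.05 s, during which the arm holds its last target. There are 200 camera calls.

### The job

Clear the ink jars that stand on the table away into the jar rack, upright, one to a compartment. Then lift the keeper, pass the locking bar through both end cheeks of the rack over the lids until its collar is fully home, and push the keeper fully down behind the collar. Finally tug the bar straight outward by its red grip with about 10 N to prove that the keeper holds it, let go, and leave the beaker, the brown bottle and the yellow box alone.

Things in the scene. Friction and masses are not known exactly. Their poses are not given: they have to be found in the camera images.
- rack: wooden jar rack, fixed, 268 mm long (its y), 88 wide (x), z up; origin at the centre of its underside, on the table. Floor 12 mm thick, side rails and partitions up to z = 40 mm. At each end an upright cheek 16 mm thick, outer faces at y = +134 and -134, top at z = 128 mm, with a 20 mm round bore on the line x = 0, z = 104 mm. The keeper is at the +y end
- cell0 (a point): centre of the floor (12 mm above the table) of the first of four compartments in a row along the rack's y, each 56 mm (y) by 60 mm (x), 60 mm apart; this one is next to the keeper
- cell1 (a point): the same point of the second compartment
- cell2 (a point): the same point of the third compartment
- cell3 (a point): the same point of the fourth compartment, the farthest from the keeper
- near_bore (a point): centre of the bore in the outer face of the keeper-end cheek, axes parallel to the rack's; the bar goes in here, tip first, toward the rack's -y. Outward (+y) from here the collar will take 0 to 10 mm and the keeper plate stands at 14 to 20 mm, between two steel guide rails (25 to 33 mm either side in x, out to 26 mm, top 128 mm above the table)
- far_bore (a point): centre of the bore in the outer face of the other cheek, 268 mm from near_bore; the bore's inner mouth is 16 mm before this point
- keeper (a joint): height in m of the steel keeper above its lowest place: 0 = fully down (locked), 0.032 = fully up; the bar's collar passes under it only above 0.025. It slides straight up and down with about 3 N of friction and stays where it is left
- keeper_fork (a point): point midway between the lower ends of the keeper's fork. The keeper is a steel plate 48 mm wide (rack's x) and 6 mm thick (y), a fork open downward with a 24 mm wide slot that straddles the bar's neck. Fully down this point is 98 mm above the table, the slot's closed end at 116 mm and the plate's top at 130 mm
- keeper_knob (a point): centre of the keeper's round black knob: vertical axis, 18 mm diameter, 18 mm high, on a thin stem over the plate; 156 mm above the table when fully down. Take it from above to lift it; push on its top to lower it
- bar: locking bar, 390 mm long, about 0.14 kg, along its own y; origin on its axis at the collar's inner face. Round 16 mm shaft from there to the tip at y = -280 mm; collar 36 mm wide at y = 0 to 10; neck 16 mm wide at 10 to 26 (the keeper drops over it); red square grip 24 x 24 mm at 26 to 110. Fully home: collar against the cheek, origin at near_bore, axes parallel to the rack's
- bar_grip (a point): point on the axis inside the red grip, 72 mm from the bar's origin: hold it here so that the hand stays clear of the keeper. At the start the bar lies level, axis 55 mm above the table, grip faces upright
- bar_tip (a point): tip of the bar, 280 mm from its origin, tapered over the last 10 mm; sticks 12 mm out of the far cheek when the bar is home
- bar_stand: low wooden stand, fixed, 60 x 250 mm, with two slotted posts (top 61 mm above the table) under the bar's shaft, 20 and 190 mm from the collar; the bar lies loosely in the slots and lifts straight up. Origin under the bar's origin, axes parallel to the bar's at the start
- jar_purple: ink jar with a flat screw lid, a cylinder 48 mm in diameter and 68 mm tall (lid the top 14 mm), about 0.15 kg, bottom-heavy; origin at the centre of its underside, z up; stands on the table; sometimes absent (None). Colour: purple ink, brass lid
- jar_ochre: ink jar with a flat screw lid, a cylinder 48 mm in diameter and 68 mm tall (lid the top 14 mm), about 0.15 kg, bottom-heavy; origin at the centre of its underside, z up; stands on the table; sometimes absent (None). Colour: ochre ink, black lid
- jar_rust: ink jar with a flat screw lid, a cylinder 48 mm in diameter and 68 mm tall (lid the top 14 mm), about 0.15 kg, bottom-heavy; origin at the centre of its underside, z up; stands on the table; sometimes absent (None). Colour: rust ink, blue lid
- jar_green: ink jar with a flat screw lid, a cylinder 48 mm in diameter and 68 mm tall (lid the top 14 mm), about 0.15 kg, bottom-heavy; origin at the centre of its underside, z up; stands on the table; sometimes absent (None). Colour: green ink, red lid
- beaker: clear beaker, 72 mm wide, 95 mm tall; origin under its centre; leave alone
- stock_bottle: brown jar with an orange cap, 72 mm wide, 130 mm tall; origin under its centre; leave alone
- filler_box: yellow carton 60 x 100 x 130 mm; origin under its centre; leave alone

How it is judged (in metres and radians):
On the way, in this order (a step that is already met when the one before it is completed fails the run):
1. every jar stands upright in the rack, let go (x of jar_purple in the frame of rack between -0.012 and 0.012 m and y of jar_purple in the frame of rack between -0.118 and 0.118 m and z of jar_purple in the frame of rack between 0.006 and 0.018 m and angle between each of jar_purple, jar_ochre, jar_rust, jar_green's own z axis and vertical below 0.12 rad and x of jar_ochre in the frame of rack between -0.012 and 0.012 m and y of jar_ochre in the frame of rack between -0.118 and 0.118 m and z of jar_ochre in the frame of rack between 0.006 and 0.018 m and x of jar_rust in the frame of rack between -0.012 and 0.012 m and y of jar_rust in the frame of rack between -0.118 and 0.118 m and z of jar_rust in the frame of rack between 0.006 and 0.018 m and x of jar_green in the frame of rack between -0.012 and 0.012 m and y of jar_green in the frame of rack between -0.118 and 0.118 m and z of jar_green in the frame of rack between 0.006 and 0.018 m and contact force between the fingers and jar_purple below 0.2 N and contact force between the fingers and jar_ochre below 0.2 N and contact force between the fingers and jar_rust below 0.2 N and contact force between the fingers and jar_green below 0.2 N), for 0.3 s.
2. the bar is through both cheeks and home, the keeper still up (y of bar in the frame of rack between 0.13 and 0.142 m and y of bar_tip in the frame of rack below -0.136 m and distance between bar and near_bore below 0.01 m and angle between the y axis of bar and the y axis of rack, either way round below 0.04 rad and value of joint keeper above 0.02 m), for 0.2 s.
3. the keeper is fully down behind the collar of the bar (y of bar in the frame of rack between 0.13 and 0.142 m and y of bar_tip in the frame of rack below -0.136 m and distance between bar and near_bore below 0.01 m and angle between the y axis of bar and the y axis of rack, either way round below 0.04 rad and value of joint keeper below 0.004 m), for 0.2 s.
4. the bar is tugged outward against the keeper with at least 6 N (all of step 3 and contact force between bar and keeper above 6 N), for 0.2 s.
At the end, for the whole second after the job is handed in: Every jar stands upright (within 7 degrees) in a compartment; the bar is through both bores, square within 0.04 rad, its collar within 8 mm of the cheek; the keeper is down within 4 mm; all released and at rest; on the way the bar was tugged against the keeper with 6 N or more (all of step 3 and x of jar_purple in the frame of rack between -0.012 and 0.012 m and y of jar_purple in the frame of rack between -0.118 and 0.118 m and z of jar_purple in the frame of rack between 0.006 and 0.018 m and angle between each of jar_purple, jar_ochre, jar_rust, jar_green's own z axis and vertical below 0.12 rad and x of jar_ochre in the frame of rack between -0.012 and 0.012 m and y of jar_ochre in the frame of rack between -0.118 and 0.118 m and z of jar_ochre in the frame of rack between 0.006 and 0.018 m and x of jar_rust in the frame of rack between -0.012 and 0.012 m and y of jar_rust in the frame of rack between -0.118 and 0.118 m and z of jar_rust in the frame of rack between 0.006 and 0.018 m and x of jar_green in the frame of rack between -0.012 and 0.012 m and y of jar_green in the frame of rack between -0.118 and 0.118 m and z of jar_green in the frame of rack between 0.006 and 0.018 m and linear speed of bar below 0.02 m/s and contact force between the fingers and bar below 0.2 N); the robot touches nothing.
It fails at once if the beaker, the brown bottle or the yellow box is moved more than 30 mm (distance of any of beaker, stock_bottle, filler_box from where it was at the start of the episode above 0.03 m).
It fails at once if the bar is wrenched against the keeper with more than 45 N (contact force between bar and keeper above 45 N).
Of jar_purple, jar_ochre, jar_rust, jar_green only 2 to 4 are there at a start; the rules pass over those that are not, and their reading is None.
At some moment in a run one of jar_purple, jar_ochre, jar_rust, jar_green may be knocked a few centimetres aside while the robot is not near it.
It also fails if it takes over 210 s, if anything falls off the work surface, if the arm or the gripper's body presses on something with over 40 N, if the wrist force passes 120 N, or if a joint passes its speed limit or range.

## Working session

There is one attempt and no reset: what is moved stays moved. The work goes in short steps, Python scripts to look and compute and a shell command to move; the robot and the scene stay as the last step left them, time stands still between calls to the robot, and variables do not carry over. Pictures are saved under pics/ and viewed, at most 14 in all, crops included, and the job is handed in when it is done.

```bash
mkdir -p pics; cat > h.py <<'E'
import numpy as np, cv2
from scipy.spatial.transform import Rotation as Rn
from workcell import bot, capture, camera_model, order, boxes_of, masks_of
def tool():
    s=bot.sense(); return Rn.from_quat(s['tool_rot']).as_matrix(), np.array(s['tool_pos'],float)
def unit(p):
    return p
def pts(cam,depth,mask,Rt=None):
    m=camera_model(cam); K=np.array(m['intrinsics'])
    v,u=np.nonzero(mask&(depth>0)); d=depth[v,u]
    C=np.c_[(u-K[0,2])/K[0,0]*d,(v-K[1,2])/K[1,1]*d,d]
    if cam=='wrist':
        T=np.array(m['tool_from_camera']); R,t=Rt
        return (C@T[:3,:3].T+T[:3,3])@R.T+t
    return (C-np.array(m['t']))@np.array(m['R'])
E
python3 - <<'E'
from h import *
print(bot.sense())
for c in('scene','top'):
    p,d=capture(c); cv2.imwrite(f'pics/{c}0.png',p); np.save(f'{c}d.npy',d)
    for n in ['rack','keeper','bar','bar_grip','bar_stand','jar_purple','jar_ochre','jar_rust','jar_green','beaker','stock_bottle','filler_box']:
        r=masks_of(c,n)
        for q in r[:2]:
            P=pts(c,d,q['region'])
            if len(P)<5: continue
            print(c,n,round(q['score'],2),np.round(q['pixel']),len(P),'lo',np.percentile(P,2,0).round(),'hi',np.percentile(P,98,0).round(), 'top',np.median(P[P[:,2]>np.percentile(P[:,2],98)-4],0).round())
E
```

```text
{'clock': 0.0, 'qpos': array([-9.76365860e-01,  3.85550900e-01,  6.61852840e-03, -5.29926789e-04,
       -1.19399834e+00, -2.58620913e-01]), 'dq': array([ 0.00022822,  0.00013564, -0.00077327,  0.00184426, -0.00044442,
       -0.00182183]), 'tau': array([-9.93564172e-04, -3.92292202e+01,  1.88395000e+01,  4.18604672e+00,
       -4.76466928e-03, -1.83275603e-06]), 'tool_pos': array([ 205.81516711, -589.55719099,  249.21751001]), 'tool_rot': array([-1.67020478e-01,  9.85952818e-01,  1.07346559e-03, -2.17300620e-04]), 'ft_force': array([ 0.02302154,  0.04068308, -0.23556004]), 'ft_torque': array([-0.04045447,  0.03978953, -0.02727968]), 'finger_force': 0.0, 'grip_width': 1.0025828778109425}
scene rack 0.67 [298. 197.] 3525 lo [ 433. -298.    1.] hi [552.  -9. 133.] top [504. -28. 131.]
scene keeper 0.69 [341. 194.] 93 lo [473. -29.  83.] hi [520.  -8. 169.] top [504. -12. 167.]
scene keeper 0.34 [454. 322.] 1297 lo [633. 334.   6.] hi [700. 396.  97.] top [662. 366.  96.]
scene bar 0.73 [344. 259.] 1225 lo [ 605. -160.    2.] hi [667. 208.  72.] top [648. 156.  69.]
scene bar_grip 0.63 
[... 2141 characters left out ...]
0.  74.]
top jar_rust 0.61 [347. 218.] 2151 lo [ 460. -296.   -2.] hi [550. -19. 135.] top [498. -39. 135.]
top jar_green 0.68 [348. 215.] 2129 lo [ 460. -296.   -1.] hi [548. -19. 136.] top [498. -36. 135.]
top jar_green 0.67 [280. 215.] 162 lo [480.  52.   2.] hi [524.  97.  77.] top [507.  72.  76.]
top beaker 0.89 [201. 170.] 413 lo [635. 330.  -4.] hi [700. 396.  98.] top [664. 352.  97.]
top stock_bottle 0.97 [412. 159.] 444 lo [ 672. -410.   14.] hi [ 734. -350.  139.] top [ 712. -378.  137.]
top stock_bottle 0.59 [255. 212.] 181 lo [485. 146.  -1.] hi [534. 200.  78.] top [507. 166.  77.]
top filler_box 0.45 [280. 215.] 146 lo [478.  52.   6.] hi [518.  97.  77.] top [504.  72.  76.]
```

```bash
python3 - <<'E'
from h import *
p=cv2.imread('pics/top0.png')[130:270,160:440]; cv2.imwrite('pics/t1.png',cv2.resize(p,None,fx=2.8,fy=2.8,interpolation=cv2.INTER_CUBIC))
for cam in ('top','scene'):
    d=np.load(cam+'d.npy'); P=pts(cam,d,np.ones((400,640),bool))
    def box(lo,hi): return P[np.all((P>lo)&(P<hi),1)]
    B=box([600,-175,45],[690,0,66]); 
    for n,lo,hi in (('shaft',[600,-175,52],[690,100,70]),('grip',[600,120,60],[690,220,85]),('nearcheek',[440,-80,110],[570,0,134]),('farcheek',[440,-320,110],[570,-250,140]),('rails',[440,-260,34],[570,-60,46]),('knob',[470,-40,150],[540,10,190])):
        Q=box(lo,hi)
        if len(Q)<4: print(n,len(Q)); continue
        (c,s,a)=cv2.minAreaRect(Q[:,:2].astype(np.float32))
        vx,vy,x0,y0=cv2.fitLine(Q[:,:2].astype(np.float32),cv2.DIST_HUBER,0,.01,.01).ravel()
        print(cam,n,len(Q),'rect',np.round(c,1),np.round(s,1),round(a,1),'line yaw of y axis',round(float(np.degrees(np.arctan2(-vx/np.sign(vy),abs(vy)))),2),np.round([x0,y0],1),'lo',Q.min(0).round(),'hi',Q.max(0).round())
E
```

```text
top shaft 371 rect [655.4 -36.8] [ 43.1 275.5] 3.2 line yaw of y axis 2.83 [654.6 -34.5] lo [ 627. -174.   53.] hi [680. 100.  70.]
top grip 159 rect [645.5 165.3] [24.6 88.2] 3.0 line yaw of y axis 2.95 [645.2 165.5] lo [632. 121.  60.] hi [658. 210.  80.]
top nearcheek 131 rect [499.9 -29. ] [68.2 40.8] 0.9 line yaw of y axis -87.78 [500.  -38.9] lo [466. -50. 112.] hi [534.  -8. 134.]
top farcheek 109 rect [ 510.7 -292.8] [68.1 15.7] 1.8 line yaw of y axis -89.37 [ 511.  -292.3] lo [ 476. -300.  112.] hi [ 545. -284.  139.]
top rails 244 rect [ 504.5 -160. ] [ 76.  201.6] 2.4 line yaw of y axis 21.75 [ 506.8 -166.4] lo [ 465. -259.   34.] hi [546. -61.  46.]
top knob 22 rect [497.9 -16.3] [13.6 13.4] 1.4 line yaw of y axis 46.26 [498.6 -16.9] lo [491. -23. 160.] hi [505. -10. 172.]
scene shaft 710 rect [655.7 -38. ] [ 46.7 274.6] 2.3 line yaw of y axis 2.89 [659.2 -31.3] lo [ 627. -175.   52.] hi [681.  99.  69.]
scene grip 349 rect [645.6 165.8] [25.4 90.8] 2.6 line yaw of y axis 3.72 [647.8 167.5] lo [632. 120.  60.] hi [660. 211.  73.]
scene nearcheek 292 rect [500.2 -27.8] [70.4 43.2] 2.4 line yaw of y axis 69.92 [504.2 -25.2] lo [464. -50. 110.] hi [536.  -5. 134.]
scene farcheek 180 rect [ 508.9 -291.9] [74.7 20.1] 1.9 line yaw of y axis -89.34 [ 512.  -287.3] lo [ 472. -303.  110.] hi [ 546. -281.  133.]
scene rails 504 rect [ 505.3 -161.5] [ 78.8 198.7] 2.4 line yaw of y axis -15.06 [ 520.3 -134.8] lo [ 463. -259.   34.] hi [549. -61.  46.]
scene knob 53 rect [500.4 -14.6] [20.1 15.6] 11.3 line yaw of y axis 48.43 [501.6 -13.3] lo [490. -24. 151.] hi [510.  -7. 171.]
```

View pics/scene0.png

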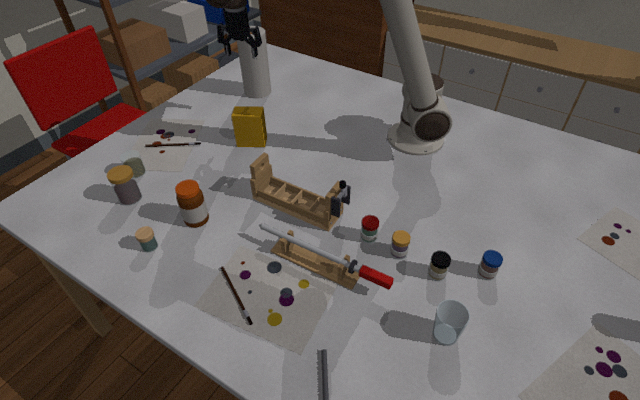

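View pics/t1.png

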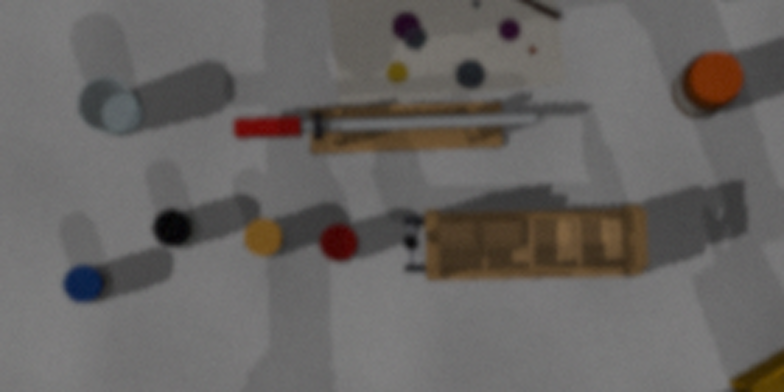

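```bash
cat >> h.py <<'E'
def go(p,ry=182.5):
    "shift in tool axes (m) to world p (mm); twist to bring tool y to angle ry"
    R,t=tool(); a=np.degrees(np.arctan2(R[1,1],R[0,1])); tw=(a-ry+180)%360-180
    print('at',t.round(1),'tool y',round(a,2),'twist',round(np.radians(tw),3),'shift',np.round(R.T@(np.array(p)-t)/1000,4), 'grip',round(bot.sense()['grip_width'],3),'t',round(bot.sense()['clock'],1))
E
python3 -m crank '{"xyz":[[0,0,0],[0,0,0],[0,0,0],[0,0,0],[0,0,0],[0,0,0],[0,0,0],[0,0,0],[0,0,0],[0,0,0],[0,0,0]],"twist":[-0.128,-0.128,-0.128,-0.128,-0.128,-0.128,-0.128,-0.128,-0.128,-0.128,0]}' 1
python3 -c "
from h import *
go([503,0,250])"
```

```text
clock: 2.4
tool_pos: [206.0, -590.1, 250.3]
tool_rot: [0.723, -0.691, 0.0, 0.0]
ft_force: [-0.0, -0.4, -0.6]
grip_width: 1.0
finger_force: 0.0
at [ 206.  -590.1  250.3] tool y -177.43 twist 0.001 shift [-5.762e-01 -3.232e-01  3.000e-04] grip 1.0 t 2.4
```

```bash
python3 -m crank '{"xyz":[[-0.0326,-0.0229,-0.003],[-0.0326,-0.0229,-0.003],[-0.0326,-0.0229,-0.003],[-0.0326,-0.0229,-0.003],[-0.0326,-0.0229,-0.003],[-0.0326,-0.0229,-0.003],[-0.0326,-0.0229,-0.003],[-0.0326,-0.0229,-0.003],[-0.0326,-0.0229,-0.003],[-0.0326,-0.0229,-0.003],[-0.0326,-0.0229,-0.003],[-0.0326,-0.0229,-0.003],[-0.0326,-0.0229,-0.003],[-0.0326,-0.0229,-0.003],[0,0,0],[0,0,0]],"twist":[0,0,0,0,0,0,0,0,0,0,0,0,0,0,0,0]}'
python3 - <<'E'
from h import *
Rt=tool(); p,d=capture('wrist'); cv2.imwrite('pics/w1.png',p); np.savez('w1.npz',d=d,R=Rt[0],t=Rt[1])
go([503,76,250]); m=camera_model('wrist'); print(np.round(m['tool_from_camera'],3),np.round(m['intrinsics']))
P=pts('wrist',d,np.ones((400,640),bool),Rt)
for n,lo,hi in (('near',[440,-54,115],[570,-20,140]),('near top',[440,-54,122],[570,-20,134]),('far',[440,-310,115],[570,-275,140]),('rails',[440,-260,36],[570,-60,45]),('knob',[470,-40,158],[540,10,190])):
    Q=P[np.all((P>lo)&(P<hi),1)]
    if len(Q)<4: print(n,len(Q)); continue
    c,s,a=cv2.minAreaRect(Q[:,:2].astype(np.float32)); print(n,len(Q),np.round(c,1),np.round(s,1),round(a,2),'lo',Q.min(0).round(),'hi',Q.max(0).round(),np.median(Q,0).round(1))
E
```

```text
clock: 4.0
tool_pos: [506.0, -118.9, 292.2]
tool_rot: [0.723, -0.691, -0.0, 0.0]
ft_force: [0.1, 0.2, -1.1]
grip_width: 1.001
finger_force: 0.0
at [ 505.5 -119.6  292.2] tool y -177.49 twist 0.0 shift [-0.1956 -0.0061  0.0422] grip 1.0 t 4.0
[[   0.      -0.95    -0.311   80.199]
 [   1.       0.       0.      -0.68 ]
 [  -0.      -0.311    0.95  -123.22 ]
 [   0.       0.       0.       1.   ]] [[288.   0. 321.]
 [  0. 288. 195.]
 [  0.   0.   1.]]
near 1253 [499.1 -34.1] [70.  29.1] 1.24 lo [464. -49. 115.] hi [534. -20. 130.] [498.8 -41.3 127.3]
near top 1076 [499.2 -34.6] [69.6 29. ] 0.16 lo [464. -49. 122.] hi [534. -20. 130.] [498.8 -39.7 127.5]
far 233 [ 508.4 -283.3] [70.1  1.3] 2.08 lo [ 473. -285.  115.] hi [ 543. -282.  125.] [ 507.1 -283.5  119.3]
rails 2545 [ 503.7 -160.1] [ 76.1 202.5] 2.18 lo [ 462. -260.   36.] hi [545. -60.  42.] [ 504.4 -167.5   39.5]
knob 257 [498.1 -15.6] [17.  16.8] 88.83 lo [490. -24. 158.] hi [506.  -7. 167.] [498.4 -17.4 165.2]
```

View pics/w1.png

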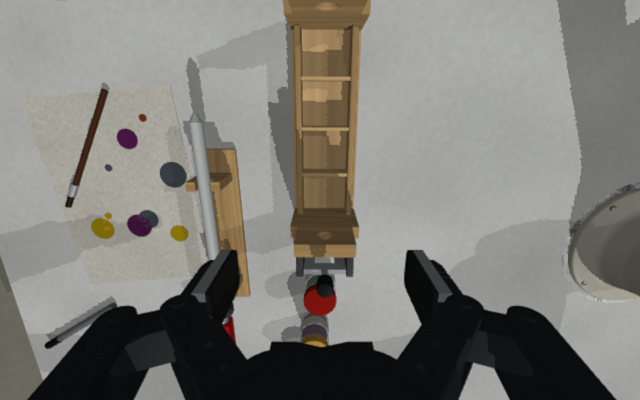

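```bash
cat >> h.py <<'E'
cells=[(500.4,-75.8),(502.7,-135.7),(505.1,-195.7),(507.4,-255.6)]
def lid(name, near=None):
    "wrist-view lid centre (mm): top points circle"
    Rt=tool(); p,d=capture('wrist'); r=masks_of('wrist',name); P=pts('wrist',d,np.ones((400,640),bool),Rt)
    cs=[np.median(pts('wrist',d,q['region'],Rt),0)[:2] for q in r if (q['region']&(d>0)).sum()>50]
    out=[]
    for q,c in zip(r,cs):
        Q=P[(np.hypot(*(P[:,:2]-c).T)<50)&(P[:,2]>62)&(P[:,2]<76)]
        if len(Q)<30: continue
        (x,y),rad=cv2.minEnclosingCircle(Q[:,:2].astype(np.float32)); out.append((round(x,1),round(y,1)))
        print(name,round(q['score'],2),'lid',out[-1],'rad',round(rad,1),'z',np.median(Q[:,2]).round(1),len(Q))
    return p,d,out
E
python3 -m crank '{"xyz":[[-0.0245,-0.0008,0.0165],[-0.0245,-0.0008,0.0165],[-0.0245,-0.0008,0.0165],[-0.0245,-0.0008,0.0165],[-0.0245,-0.0008,0.0165],[-0.0245,-0.0008,0.0165],[-0.0245,-0.0008,0.0165],[-0.0245,-0.0008,0.0165],[0,0,0],[0,0,0]],"twist":[0,0,0,0,0,0,0,0,0.003,0]}'
python3 - <<'E'
from h import *
p,d,o=lid('jar_green'); cv2.imwrite('pics/w2.png',p)
if o: go([*o[0],63],182.3)
E
```

```text
clock: 5.05
tool_pos: [503.2, 75.6, 160.3]
tool_rot: [0.721, -0.692, 0.0, 0.0]
ft_force: [0.1, -0.1, -0.8]
grip_width: 0.997
finger_force: 0.0
jar_green 0.75 lid (500.3, 77.2) rad 24.0 z 67.6 2638
jar_green 0.36 lid (507.6, -18.5) rad 37.3 z 69.5 215
at [503.6  75.4 161.1] tool y -177.7 twist 0.0 shift [-0.002   0.0033  0.0981] grip 1.001 t 5.2
```

View pics/w2.png

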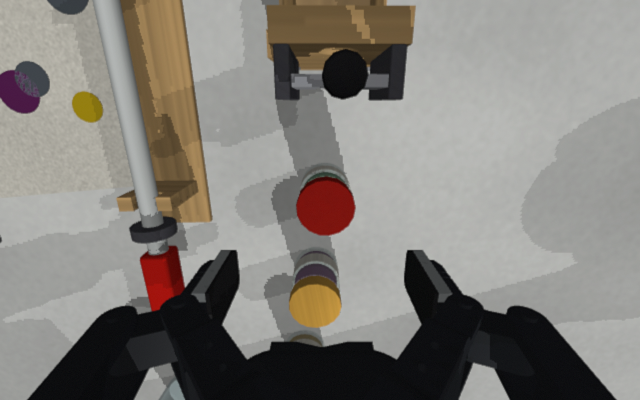

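```bash
python3 -m crank '{"xyz":[[-0.001,0.0016,0.02],[-0.001,0.0016,0.03],[0,0,0.03],[0,0,0.018],[0,0,0]],"twist":[0,0,0,0,0]}'
python3 -m crank '{"xyz":[[0,0,0],[0,0,0],[0,0,0],[0,0,0],[0,0,0],[0,0,0],[0,0,0],[0,0,0],[0,0,0],[0,0,0]],"twist":[0,0,0,0,0,0,0,0,0,0]}' 0
python3 -m crank '{"xyz":[[0,0,-0.02],[0,0,-0.04],[0,0,-0.04],[0,0,-0.04],[0,0,-0.04],[0,0,-0.02],[0,0,0]],"twist":[0,0,0,0,0,0,0]}'
python3 -c "
from h import *
go([*cells[3],255],182.2)"
```

```text
clock: 5.65
tool_pos: [498.8, 76.6, 60.8]
tool_rot: [0.721, -0.693, -0.001, 0.002]
ft_force: [0.3, 0.5, 0.7]
grip_width: 1.001
finger_force: 0.0
clock: 6.65
tool_pos: [500.9, 78.5, 64.2]
tool_rot: [0.722, -0.692, 0.001, -0.001]
ft_force: [-0.7, -0.8, 5.7]
grip_width: 0.543
finger_force: 60.9
clock: 7.35
tool_pos: [501.3, 78.8, 266.5]
tool_rot: [0.722, -0.692, 0.002, -0.004]
ft_force: [-0.4, 0.4, -1.0]
grip_width: 0.541
finger_force: 62.2
at [501.3  78.8 266.5] tool y -177.58 twist 0.004 shift [0.3344 0.0082 0.0103] grip 0.541 t 7.3
```

```bash
python3 -m crank '{"xyz":[[0.0334,0.0008,0],[0.0334,0.0008,0],[0.0334,0.0008,0],[0.0334,0.0008,0],[0.0334,0.0008,0],[0.0334,0.0008,0],[0.0334,0.0008,0],[0.0334,0.0008,0],[0.0334,0.0008,0],[0.0334,0.0008,0],[0,0,0.03],[0,0,0.03],[0,0,0.03],[0,0,0.02],[0,0,0],[0,0,0]],"twist":[0.004,0,0,0,0,0,0,0,0,0,0,0,0,0,0,0]}'
python3 - <<'E'
from h import *
go([*cells[3],76],182.2)
Rt=tool();p,d=capture('wrist'); cv2.imwrite('pics/w3.png',p)
for _ in range(3): go([*cells[3],76],182.2); capture('wrist')
E
```

```text
clock: 8.95
tool_pos: [504.5, -255.8, 151.8]
tool_rot: [0.72, -0.693, -0.001, 0.001]
ft_force: [0.5, 0.3, -0.8]
grip_width: 0.543
finger_force: 62.2
at [ 504.5 -255.8  151.8] tool y -177.81 twist -0.0 shift [-0.0001 -0.003   0.0758] grip 0.543 t 8.9
at [ 505.3 -255.9  152.9] tool y -177.8 twist -0.0 shift [-0.0003 -0.0021  0.0769] grip 0.541 t 9.0
at [ 505.6 -256.   153.5] tool y -177.8 twist -0.0 shift [-0.0004 -0.0017  0.0775] grip 0.538 t 9.1
at [ 505.6 -256.   153.7] tool y -177.81 twist -0.0 shift [-0.0004 -0.0016  0.0777] grip 0.541 t 9.1
```

View pics/w3.png

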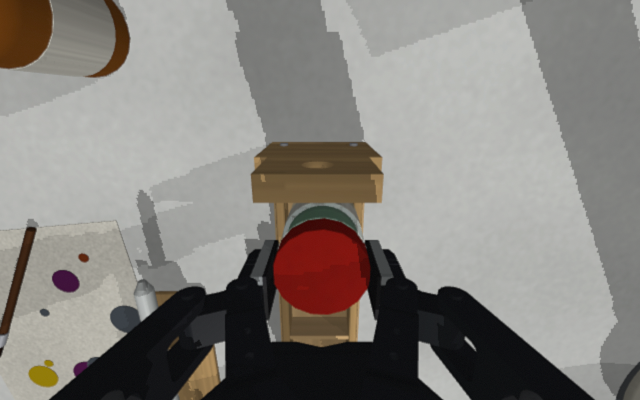

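```bash
python3 -m crank '{"xyz":[[0,-0.0016,0.02],[0,0,0.02],[0,0,0.015],[0,0,0.01],[0,0,0.006],[0,0,0.004],[0,0,0],[0,0,0]],"twist":[0,0,0,0,0,0,0,0]}'
```

```text
clock: 9.95
tool_pos: [506.9, -255.9, 77.9]
tool_rot: [0.72, -0.693, 0.001, -0.0]
ft_force: [-0.8, -1.2, -1.2]
grip_width: 0.54
finger_force: 62.2
```

```bash
python3 -m crank '{"xyz":[[0,0,0.0015],[0,0,0],[0,0,0]],"twist":[0,0,0]}'
python3 -m crank '{"xyz":[[0,0,0],[0,0,0],[0,0,0],[0,0,0],[0,0,0],[0,0,0],[0,0,-0.03],[0,0,-0.05],[0,0,-0.04],[0,0,-0.03],[0,0,0],[0,0,0]],"twist":[0,0,0,0,0,0,0,0,0,0,0,0]}' 1
python3 - <<'E'
from h import *
p,d=capture('scene'); cv2.imwrite('pics/s2.png',p)
r=masks_of('scene','jar_green')
for q in r[:2]:
    P=pts('scene',d,q['region']); print(q['score'],np.percentile(P,2,0).round(),np.percentile(P,98,0).round())
r=masks_of('scene','jar_purple')
for q in r[:2]:
    P=pts('scene',d,q['region']); print(q['score'],np.percentile(P,2,0).round(),np.percentile(P,98,0).round())
go([509,170,230],182.2)
E
```

```text
clock: 10.25
tool_pos: [506.9, -255.9, 76.3]
tool_rot: [0.72, -0.693, 0.001, -0.0]
ft_force: [-0.4, -1.0, -0.7]
grip_width: 0.54
finger_force: 62.4
clock: 11.45
tool_pos: [506.4, -255.6, 226.3]
tool_rot: [0.72, -0.694, 0.0, -0.001]
ft_force: [0.3, 0.4, -0.2]
grip_width: 0.999
finger_force: 0.0
0.68 [ 487. -276.   30.] [ 532. -233.   84.]
0.62 [488. 151.   5.] [531. 194.  72.]
at [ 505.6 -255.5  224.2] tool y -177.84 twist -0.001 shift [-0.4251 -0.0194 -0.0054] grip 0.994 t 11.6
```

```bash
python3 -m crank '{"xyz":[[-0.0345,-0.0016,0],[-0.0345,-0.0016,0],[-0.0345,-0.0016,0],[-0.0345,-0.0016,0],[-0.0345,-0.0016,0],[-0.0345,-0.0016,0],[-0.0345,-0.0016,0],[-0.0345,-0.0016,0],[-0.0345,-0.0016,0],[-0.0345,-0.0016,0],[-0.04,-0.002,0.032],[-0.04,-0.002,0.032],[0,0,0],[0,0,0],[0,0,0]],"twist":[0,0,0,0,0,0,0,0,0,0,0,0,0,0,0]}'
python3 - <<'E'
from h import *
p,d,o=lid('jar_purple')
if o: go([*o[0],63],182.2)
E
```

```text
clock: 13.1
tool_pos: [510.4, 167.2, 163.5]
tool_rot: [0.72, -0.694, 0.0, 0.0]
ft_force: [0.0, -0.4, -0.1]
grip_width: 1.0
finger_force: 0.0
jar_purple 0.63 lid (505.9, 171.7) rad 24.1 z 67.6 2548
at [510.7 166.9 164.2] tool y -177.9 twist -0.002 shift [-0.0049  0.0047  0.1012] grip 1.0 t 13.2
```

```bash
python3 -m crank '{"xyz":[[-0.0025,0.0023,0.02],[-0.0024,0.0024,0.03],[0,0,0.03],[0,0,0.0205],[0,0,0],[0,0,0]],"twist":[0,0,0,0,0,0]}'
python3 -m crank '{"xyz":[[0,0,0],[0,0,0],[0,0,0],[0,0,0],[0,0,0],[0,0,0],[0,0,0],[0,0,0],[0,0,0],[0,0,0]],"twist":[0,0,0,0,0,0,0,0,0,0]}' 0
python3 -m crank '{"xyz":[[0,0,-0.02],[0,0,-0.04],[0,0,-0.04],[0,0,-0.04],[0,0,-0.04],[0,0,-0.02],[0.0367,0.0015,0],[0.0367,0.0015,0],[0.0367,0.0015,0],[0.0367,0.0015,0],[0.0367,0.0015,0],[0.0367,0.0015,0],[0.0367,0.0015,0],[0.0367,0.0015,0],[0.0367,0.0015,0],[0.0367,0.0015,0]],"twist":[0,0,0,0,0,0,0,0,0,0,0,0,0,0,0,0]}'
python3 -m crank '{"xyz":[[0,0,0.03],[0,0,0.03],[0,0,0.03],[0,0,0.02],[0,0,0],[0,0,0],[0,0,0]],"twist":[0,0,0,0,0,0,0]}'
python3 -c "
from h import *
go([*cells[2],76.3],182.2)"
```

```text
clock: 13.8
tool_pos: [506.2, 172.1, 63.9]
tool_rot: [0.72, -0.694, 0.0, -0.001]
ft_force: [0.6, 1.0, 0.2]
grip_width: 1.001
finger_force: 0.0
clock: 14.8
tool_pos: [505.9, 172.8, 64.5]
tool_rot: [0.721, -0.693, 0.0, -0.001]
ft_force: [-1.0, 0.1, 5.2]
grip_width: 0.539
finger_force: 60.8
clock: 16.4
tool_pos: [503.6, -196.1, 262.9]
tool_rot: [0.72, -0.694, -0.0, -0.0]
ft_force: [0.8, 0.4, -2.0]
grip_width: 0.535
finger_force: 62.2
clock: 17.1
tool_pos: [505.3, -195.0, 154.5]
tool_rot: [0.721, -0.693, 0.001, -0.001]
ft_force: [-0.0, -0.1, -2.2]
grip_width: 0.544
finger_force: 62.2
at [ 505.3 -195.   154.5] tool y -177.8 twist 0.0 shift [0.0007 0.0005 0.0782] grip 0.544 t 17.1
```

```bash
python3 -m crank '{"xyz":[[0.0005,0,0.02],[0,0,0.02],[0,0,0.015],[0,0,0.01],[0,0,0.006],[0,0,0.004],[0,0,0.0025],[0,0,0],[0,0,0]],"twist":[0,0,0,0,0,0,0,0,0]}'
python3 -m crank '{"xyz":[[0,0,0],[0,0,0],[0,0,0],[0,0,0],[0,0,0],[0,0,0],[0,0,-0.03],[0,0,-0.05],[0,0,-0.04],[0,0,-0.03],[0,0,0]],"twist":[0,0,0,0,0,0,0,0,0,0,0]}' 1
python3 -m crank '{"xyz":[[-0.034,-0.0022,0],[-0.034,-0.0022,0],[-0.034,-0.0022,0],[-0.034,-0.0022,0],[-0.034,-0.0022,0],[-0.034,-0.0022,0],[-0.034,-0.0022,0],[-0.034,-0.0022,0],[-0.034,-0.0022,0],[-0.034,-0.0022,0],[-0.034,-0.0022,0],[-0.034,-0.0022,0],[-0.034,-0.0022,0.032],[-0.034,-0.0022,0.032],[0,0,0],[0,0,0],[0,0,0]],"twist":[0,0,0,0,0,0,0,0,0,0,0,0,0,0,0,0,0]}'
python3 - <<'E'
from h import *
p,d,o=lid('jar_ochre')
if o: go([*o[0],63],182.2)
p,d=capture('scene')
for n in ('jar_purple','jar_green','jar_rust'):
  for q in masks_of('scene',n)[:2]:
    P=pts('scene',d,q['region']); print(n,q['score'],np.percentile(P,2,0).round(),np.percentile(P,98,0).round())
E
```

```text
clock: 18.0
tool_pos: [504.9, -195.5, 76.5]
tool_rot: [0.721, -0.693, 0.001, -0.0]
ft_force: [-1.6, -0.1, 3.7]
grip_width: 0.542
finger_force: 62.5
clock: 19.1
tool_pos: [506.9, -196.0, 230.7]
tool_rot: [0.721, -0.693, 0.005, -0.003]
ft_force: [0.2, 0.0, -0.2]
grip_width: 0.999
finger_force: 0.0
clock: 20.8
tool_pos: [517.3, 281.0, 161.9]
tool_rot: [0.72, -0.694, 0.0, -0.0]
ft_force: [0.1, 0.1, 0.5]
grip_width: 0.997
finger_force: 0.0
jar_ochre 0.76 lid (515.7, 285.7) rad 24.0 z 67.6 2580
at [517.6 280.8 162.7] tool y -177.88 twist -0.001 shift [-0.0048  0.0019  0.0997] grip 0.997 t 20.9
jar_purple 0.59 [ 292. -513.    7.] [ 381. -426.  134.]
jar_purple 0.54 [ 485. -218.   30.] [ 529. -173.   84.]
jar_green 0.8 [ 487. -276.   30.] [ 531. -233.   85.]
jar_rust 0.63 [400. 371.   1.] [469. 418.  72.]
```

```bash
python3 -m crank '{"xyz":[[-0.0024,0.001,0.02],[-0.0024,0.001,0.03],[0,0,0.03],[0,0,0.019],[0,0,0],[0,0,0]],"twist":[0,0,0,0,0,0]}'
python3 -m crank '{"xyz":[[0,0,0],[0,0,0],[0,0,0],[0,0,0],[0,0,0],[0,0,0],[0,0,0],[0,0,0],[0,0,0],[0,0,0]],"twist":[0,0,0,0,0,0,0,0,0,0]}' 0
python3 -m crank '{"xyz":[[0,0,-0.02],[0,0,-0.04],[0,0,-0.04],[0,0,-0.04],[0,0,-0.04],[0,0,-0.02],[0.035,0.0024,0],[0.035,0.0024,0],[0.035,0.0024,0],[0.035,0.0024,0],[0.035,0.0024,0],[0.035,0.0024,0],[0.035,0.0024,0],[0.035,0.0024,0],[0.035,0.0024,0],[0.035,0.0024,0],[0.035,0.0024,0],[0.035,0.0024,0]],"twist":[0,0,0,0,0,0,0,0,0,0,0,0,0,0,0,0,0,0]}'
python3 -m crank '{"xyz":[[0,0,0.03],[0,0,0.03],[0,0,0.03],[0,0,0.02],[0,0,0],[0,0,0],[0,0,0]],"twist":[0,0,0,0,0,0,0]}'
python3 -c "
from h import *
go([*cells[1],76.3],182.2)"
```

```text
clock: 21.7
tool_pos: [515.4, 286.3, 63.0]
tool_rot: [0.72, -0.693, 0.0, -0.0]
ft_force: [0.5, 0.6, 0.1]
grip_width: 1.0
finger_force: 0.0
clock: 22.7
tool_pos: [515.6, 286.8, 64.0]
tool_rot: [0.721, -0.693, 0.0, -0.001]
ft_force: [-1.2, -0.2, 6.3]
grip_width: 0.541
finger_force: 62.3
clock: 24.5
tool_pos: [501.2, -135.8, 262.0]
tool_rot: [0.72, -0.694, -0.001, 0.0]
ft_force: [0.7, -0.8, -2.2]
grip_width: 0.537
finger_force: 62.0
clock: 25.2
tool_pos: [503.0, -134.6, 153.8]
tool_rot: [0.721, -0.693, 0.001, -0.001]
ft_force: [-0.7, 0.5, -1.6]
grip_width: 0.538
finger_force: 62.0
at [ 503.  -134.6  153.8] tool y -177.81 twist -0.0 shift [0.0011 0.0006 0.0775] grip 0.538 t 25.2
```

```bash
python3 -m crank '{"xyz":[[0.001,0.0005,0.02],[0,0,0.02],[0,0,0.015],[0,0,0.01],[0,0,0.006],[0,0,0.004],[0,0,0.002],[0,0,0],[0,0,0]],"twist":[0,0,0,0,0,0,0,0,0]}'
python3 -m crank '{"xyz":[[0,0,0],[0,0,0],[0,0,0],[0,0,0],[0,0,0],[0,0,0],[0,0,-0.03],[0,0,-0.05],[0,0,-0.04],[0,0,-0.03],[0,0,0]],"twist":[0,0,0,0,0,0,0,0,0,0,0]}' 1
python3 -m crank '{"xyz":[[-0.0352,0.0024,0],[-0.0352,0.0024,0],[-0.0352,0.0024,0],[-0.0352,0.0024,0],[-0.0352,0.0024,0],[-0.0352,0.0024,0],[-0.0352,0.0024,0],[-0.0352,0.0024,0],[-0.0352,0.0024,0],[-0.0352,0.0024,0],[-0.0352,0.0024,0],[-0.0352,0.0024,0],[-0.0352,0.0024,0],[-0.0352,0.0024,0.032],[-0.0352,0.0024,0.032],[0,0,0],[0,0,0],[0,0,0]],"twist":[0,0,0,0,0,0,0,0,0,0,0,0,0,0,0,0,0,0]}'
python3 - <<'E'
from h import *
p,d,o=lid('jar_rust')
if o: go([*o[0],63],182.2)
p,d=capture('scene')
for n in ('jar_purple','jar_green','jar_ochre'):
  for q in masks_of('scene',n)[:2]:
    P=pts('scene',d,q['region']); print(n,q['score'],np.percentile(P,2,0).round(),np.percentile(P,98,0).round())
E
```

```text
clock: 26.1
tool_pos: [502.1, -135.7, 76.0]
tool_rot: [0.721, -0.693, 0.001, -0.0]
ft_force: [0.3, 0.3, -0.2]
grip_width: 0.538
finger_force: 62.2
clock: 27.2
tool_pos: [504.2, -135.9, 230.6]
tool_rot: [0.721, -0.693, 0.004, -0.003]
ft_force: [0.4, -1.3, -1.2]
grip_width: 1.0
finger_force: 0.0
clock: 29.0
tool_pos: [445.9, 390.1, 162.0]
tool_rot: [0.72, -0.694, 0.0, -0.0]
ft_force: [0.2, 0.8, 1.0]
grip_width: 1.0
finger_force: 0.0
jar_rust 0.56 lid (444.5, 394.8) rad 24.2 z 67.6 2577
at [446.1 390.  162.8] tool y -177.89 twist -0.002 shift [-0.0046  0.0016  0.0998] grip 0.998 t 29.1
jar_purple 0.77 [ 488. -215.   36.] [ 530. -173.   84.]
jar_purple 0.61 [ 488. -285.   27.] [ 534. -236.   84.]
jar_green 0.63 [ 489. -281.   29.] [ 534. -236.   84.]
jar_green 0.22 [ 684. -406.    8.] [ 743. -348.  134.]
jar_ochre 0.79 [ 488. -155.   30.] [ 528. -113.   85.]
jar_ochre 0.69 [475. -20. 107.] [519.  -7. 169.]
```

```bash
python3 -m crank '{"xyz":[[-0.0023,0.0008,0.02],[-0.0023,0.0008,0.03],[0,0,0.03],[0,0,0.019],[0,0,0],[0,0,0]],"twist":[0,0,0,0,0,0]}'
python3 -m crank '{"xyz":[[0,0,0],[0,0,0],[0,0,0],[0,0,0],[0,0,0],[0,0,0],[0,0,0],[0,0,0],[0,0,0],[0,0,0]],"twist":[0,0,0,0,0,0,0,0,0,0]}' 0
python3 -m crank '{"xyz":[[0,0,-0.02],[0,0,-0.04],[0,0,-0.04],[0,0,-0.04],[0,0,-0.04],[0,0,-0.02],[0.0337,-0.0027,0],[0.0337,-0.0027,0],[0.0337,-0.0027,0],[0.0337,-0.0027,0],[0.0337,-0.0027,0],[0.0337,-0.0027,0],[0.0337,-0.0027,0],[0.0337,-0.0027,0],[0.0337,-0.0027,0],[0.0337,-0.0027,0],[0.0337,-0.0027,0],[0.0337,-0.0027,0],[0.0337,-0.0027,0],[0.0337,-0.0027,0]],"twist":[0,0,0,0,0,0,0,0,0,0,0,0,0,0,0,0,0,0,0,0]}'
python3 -m crank '{"xyz":[[0,0,0.03],[0,0,0.03],[0,0,0.03],[0,0,0.02],[0,0,0],[0,0,0],[0,0,0]],"twist":[0,0,0,0,0,0,0]}'
python3 -c "
from h import *
go([*cells[0],76.3],182.2)"
```

```text
clock: 29.9
tool_pos: [444.2, 395.4, 63.0]
tool_rot: [0.72, -0.693, 0.0, -0.0]
ft_force: [-0.4, -0.1, 1.4]
grip_width: 1.001
finger_force: 0.0
clock: 30.9
tool_pos: [444.3, 395.9, 64.0]
tool_rot: [0.721, -0.693, -0.0, -0.001]
ft_force: [-1.8, -0.7, 6.7]
grip_width: 0.544
finger_force: 61.8
clock: 32.9
tool_pos: [498.9, -76.2, 262.1]
tool_rot: [0.72, -0.694, -0.0, 0.0]
ft_force: [0.3, 0.1, -0.8]
grip_width: 0.54
finger_force: 62.0
clock: 33.6
tool_pos: [500.4, -74.7, 153.8]
tool_rot: [0.721, -0.693, 0.001, -0.001]
ft_force: [-0.2, -0.4, -0.9]
grip_width: 0.542
finger_force: 62.1
at [500.4 -74.7 153.8] tool y -177.8 twist -0.0 shift [0.0011 0.0003 0.0775] grip 0.542 t 33.6
```

```bash
python3 -m crank '{"xyz":[[0.001,0.0003,0.02],[0,0,0.02],[0,0,0.015],[0,0,0.01],[0,0,0.006],[0,0,0.004],[0,0,0.002],[0,0,0],[0,0,0]],"twist":[0,0,0,0,0,0,0,0,0]}'
python3 -m crank '{"xyz":[[0,0,0],[0,0,0],[0,0,0],[0,0,0],[0,0,0],[0,0,0],[0,0,-0.03],[0,0,-0.05],[0,0,-0.05],[0,0,-0.04],[-0.03,0,-0.01],[-0.03,0,0],[0,0,0],[0,0,0]],"twist":[0,0,0,0,0,0,0,0,0,0,0,0,0,0]}' 1
python3 - <<'E'
from h import *
Rt=tool(); p,d=capture('wrist'); cv2.imwrite('pics/w4.png',p)
P=pts('wrist',d,np.ones((400,640),bool),Rt)
for n,lo,hi in (('neartop',[440,-54,124],[570,-30,132]),('farcheek',[440,-310,115],[570,-275,135]),('knob',[470,-40,161],[530,10,168])):
    Q=P[np.all((P>lo)&(P<hi),1)]
    if len(Q)<4: print(n,len(Q)); continue
    c,s,a=cv2.minAreaRect(Q[:,:2].astype(np.float32)); print(n,len(Q),np.round(c,1),np.round(s,1),round(a,2),'med',np.median(Q,0).round(1))
Q=P[np.all((P>[470,-40,161])&(P<[530,10,168]),1)]; print(cv2.minEnclosingCircle(Q[:,:2].astype(np.float32)))
for i,c in enumerate(cells):
    Q=P[(np.hypot(*(P[:,:2]-c).T)<30)&(P[:,2]>74)&(P[:,2]<86)]
    if len(Q)>30: print('jar in cell',i,cv2.minEnclosingCircle(Q[:,:2].astype(np.float32)),np.median(Q[:,2]))
p,d=capture('scene')
for n in ('jar_purple','jar_green','jar_ochre','jar_rust'):
  for q in masks_of('scene',n)[:1]:
    P=pts('scene',d,q['region']); print(n,q['score'],np.percentile(P,2,0).round(),np.percentile(P,98,0).round())
go([498.1,-14.5,165],182.2)
E
```

```text
clock: 34.5
tool_pos: [499.8, -75.8, 76.0]
tool_rot: [0.72, -0.693, 0.001, -0.001]
ft_force: [0.7, -0.0, 1.4]
grip_width: 0.542
finger_force: 62.1
clock: 35.9
tool_pos: [496.7, -15.5, 255.3]
tool_rot: [0.721, -0.693, -0.0, 0.0]
ft_force: [0.1, -1.4, -0.8]
grip_width: 0.999
finger_force: 0.0
neartop 1514 [499.1 -38.7] [70.1 18.8] 1.29 med [498.7 -39.8 127.6]
farcheek 0
knob 388 [498.3 -15.1] [17.3 17.1] 78.43 med [498.4 -15.7 165.5]
((498.0924377441406, -14.998759269714355), 9.037315368652344)
jar in cell 0 ((500.3233947753906, -73.05631256103516), 27.380762100219727) 79.70150902688613
jar in cell 1 ((502.5226745605469, -136.53518676757812), 23.958887100219727) 79.72768382863828
jar in cell 2 ((504.0455322265625, -182.4237060546875), 19.002695083618164) 79.52259377002173
jar_purple 0.76 [ 486. -218.   30.] [ 530. -172.   84.]
jar_green 0.76 [ 491. -278.   30.] [ 533. -236.   85.]
jar_ochre 0.8 [ 485. -155.   32.] [ 527. -114.   84.]
jar_rust 0.67 [483. -97.  33.] [525. -61.  84.]
at [496.9 -16.5 255.1] tool y -177.88 twist -0.001 shift [-0.002  -0.0014  0.0901] grip 1.003 t 36.2
```

View pics/w4.png

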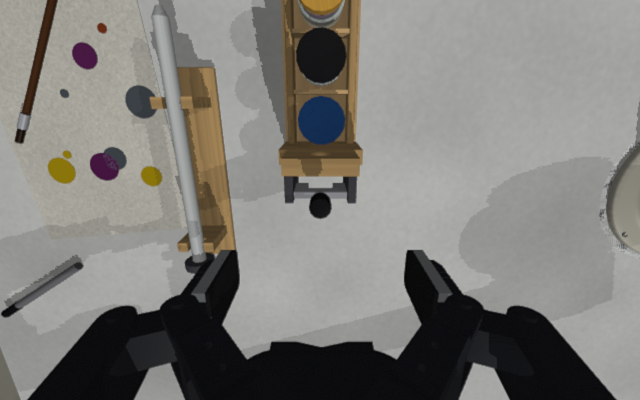

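```bash
python3 -m crank '{"xyz":[[-0.002,-0.0014,0.02],[0,0,0.03],[0,0,0.03],[0,0,0.015],[0,0,0],[0,0,0]],"twist":[0,0,0,0,0,0]}'
python3 -m crank '{"xyz":[[0,0,0],[0,0,0],[0,0,0],[0,0,0],[0,0,0],[0,0,0],[0,0,0],[0,0,0],[0,0,0],[0,0,0],[0,0,0],[0,0,0]],"twist":[0,0,0,0,0,0,0,0,0,0,0,0]}' 0
python3 -m crank '{"xyz":[[0,0,-0.006],[0,0,-0.006],[0,0,-0.006],[0,0,-0.006],[0,0,-0.006],[0,0,0],[0,0,0]],"twist":[0,0,0,0,0,0,0]}'
```

```text
clock: 36.8
tool_pos: [498.7, -14.1, 160.8]
tool_rot: [0.72, -0.694, 0.0, 0.0]
ft_force: [0.5, 0.3, 0.9]
grip_width: 1.001
finger_force: 0.0
clock: 38.0
tool_pos: [497.9, -13.9, 160.3]
tool_rot: [0.72, -0.694, -0.0, 0.0]
ft_force: [-3.5, 1.1, 2.8]
grip_width: 0.186
finger_force: 58.5
clock: 38.7
tool_pos: [498.0, -13.9, 191.2]
tool_rot: [0.72, -0.693, 0.0, 0.0]
ft_force: [-4.2, 0.7, 1.9]
grip_width: 0.185
finger_force: 59.3
```

```bash
python3 -m crank '{"xyz":[[0,0,0],[0,0,0],[0,0,0],[0,0,0],[0,0,0],[0,0,-0.02],[0,0,-0.04],[0,0,-0.03],[0,0,0]],"twist":[0,0,0,0,0,0,0,0,0]}' 1
python3 - <<'E'
from h import *
Rt=tool(); p,d=capture('wrist')
P=pts('wrist',d,np.ones((400,640),bool),Rt)
Q=P[np.all((P>[470,-40,185])&(P<[530,10,210]),1)]; print(len(Q),np.median(Q,0),cv2.minEnclosingCircle(Q[:,:2].astype(np.float32)))
E
python3 -m crank '{"xyz":[[-0.0254,-0.022,0],[-0.0254,-0.022,0],[-0.0254,-0.022,0],[-0.0254,-0.022,0.015],[-0.0254,-0.022,0.03],[-0.0254,-0.022,0.03],[-0.0254,-0.022,0.03],[0,0,0.02],[0,0,0],[0,0,0]],"twist":[0,0,0,0,0,0,0,0,0,0]}'
python3 - <<'E'
from h import *
Rt=tool(); p,d=capture('wrist'); cv2.imwrite('pics/w5.png',p)
P=pts('wrist',d,np.ones((400,640),bool),Rt)
hsv=cv2.cvtColor(p,cv2.COLOR_BGR2HSV); red=((hsv[...,0]<8)|(hsv[...,0]>172))&(hsv[...,1]>150)&(hsv[...,2]>60)
G=pts('wrist',d,red,Rt); G=G[(G[:,2]>62)&(G[:,2]<72)]
c,s,a=cv2.minAreaRect(G[:,:2].astype(np.float32)); print('grip',len(G),np.round(c,1),np.round(s,1),round(a,2),np.median(G[:,2]),G[:,1].min(),G[:,1].max())
# shaft crest: per-y-slice
for y0 in range(-170,80,20):
    Q=P[(P[:,1]>y0)&(P[:,1]<y0+8)&(abs(P[:,0]-654)<25)&(P[:,2]>50)&(P[:,2]<70)]
    if len(Q)>10: print(y0+4,len(Q),Q[:,0].min().round(1),Q[:,0].max().round(1),((Q[:,0].min()+Q[:,0].max())/2).round(1),Q[:,2].max().round(1))
go([645.3,169.5,55],182.9)
E
```

```text
clock: 39.6
tool_pos: [500.7, -13.7, 285.3]
tool_rot: [0.721, -0.693, 0.003, -0.004]
ft_force: [0.3, -0.1, -0.8]
grip_width: 0.999
finger_force: 0.0
433 [498.33384957 -16.61705034 195.63564136] ((498.3558654785156, -15.177694320678711), 8.78614616394043)
clock: 40.65
tool_pos: [645.0, 169.2, 154.5]
tool_rot: [0.72, -0.694, -0.0, 0.001]
ft_force: [1.6, -0.5, 0.8]
grip_width: 1.001
finger_force: 0.0
grip 2849 [645.2 168.8] [22.5 82.2] 3.1 66.43759609358783 127.4169589191963 209.8414067748789
34 339 644.0 659.7 651.8 64.6
54 298 643.0 658.5 650.8 63.9
74 374 629.0 671.1 650.0 64.3
at [645.6 169.3 156.1] tool y -177.83 twist -0.013 shift [-0.0002  0.0004  0.1011] grip 1.0 t 40.7
```

View pics/w5.png

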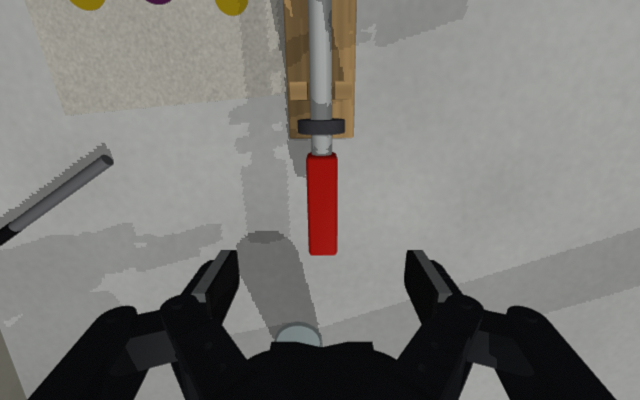

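```bash
python3 -m crank '{"xyz":[[-0.0045,0,0.03],[0,0,0.03],[0,0,0.025],[0,0,0.0155],[0,0,0],[0,0,0]],"twist":[-0.011,0,0,0,0,0]}'
python3 -c "
from h import *
capture('wrist');go([644.9,173.8,55],182.8)"
```

```text
clock: 41.3
tool_pos: [646.2, 174.3, 56.6]
tool_rot: [0.724, -0.689, 0.001, -0.001]
ft_force: [0.3, 0.5, 0.6]
grip_width: 0.997
finger_force: 0.0
at [646.5 174.5  57.1] tool y -177.18 twist 0.0 shift [0.0006 0.0016 0.0021] grip 0.999 t 41.4
```

```bash
python3 -m crank '{"xyz":[[0,0.0015,0.001],[0,0,0],[0,0,0],[0,0,0],[0,0,0],[0,0,0],[0,0,0],[0,0,0],[0,0,0],[0,0,0],[0,0,0],[0,0,0]],"twist":[0,0,0,0,0,0,0,0,0,0,0,0]}' 0
python3 -c "
from h import *
for i in range(3): go([644.9,173.8,55],182.8);capture('wrist')"
python3 -m crank '{"xyz":[[0,0,-0.01],[0,0,-0.02],[0,0,-0.03],[0,0,-0.03],[0,0,-0.015],[0,0,0],[0,0,0]],"twist":[0,0,0,0,0,0,0]}'
```

```text
clock: 42.55
tool_pos: [643.9, 174.2, 54.1]
tool_rot: [0.724, -0.69, 0.0, -0.0]
ft_force: [0.9, 0.5, 2.1]
grip_width: 0.274
finger_force: 61.7
at [643.9 174.2  54.1] tool y -177.18 twist 0.0 shift [ 0.0004 -0.001  -0.0009] grip 0.274 t 42.5
at [643.9 174.2  54.1] tool y -177.18 twist 0.0 shift [ 0.0004 -0.001  -0.0009] grip 0.271 t 42.6
at [643.9 174.2  54.1] tool y -177.19 twist 0.0 shift [ 0.0004 -0.001  -0.0009] grip 0.272 t 42.6
clock: 43.4
tool_pos: [642.8, 173.9, 158.0]
tool_rot: [0.724, -0.69, -0.001, 0.001]
ft_force: [0.2, 0.8, -1.4]
grip_width: 0.271
finger_force: 61.3
```

```bash
python3 -m crank '{"xyz":[[0,0,0],[-0.03,0,0],[-0.03,0,0],[-0.03,0,0],[-0.03,0,0],[-0.0124,0.0253,0],[-0.0124,0.0253,0],[-0.0124,0.0253,0],[-0.0124,0.0253,0],[-0.0124,0.0253,0],[-0.0124,0.0253,0],[0,0,0.02],[0,0,0.02],[0,0,0.015],[0,0,0],[0,0,0],[0,0,0]],"twist":[0.011,0,0,0,0,0,0,0,0,0,0,0,0,0,0,0,0]}'
python3 - <<'E'
from h import *
go([483.6,362.3,103],182.2)
Rt=tool(); p,d=capture('wrist'); cv2.imwrite('pics/w6.png',p); np.savez('w6.npz',d=d,R=Rt[0],t=Rt[1])
P=pts('wrist',d,np.ones((400,640),bool),Rt)
R,t=Rt
rk=np.array([503.9,-165.7,0]); U=np.array([[.9993,.0384,0],[-.0384,.9993,0],[0,0,1]])
Q=(P-rk)@U.T
for y in list(range(180,440,30)):
    S=Q[(abs(Q[:,1]-y)<4)&(abs(Q[:,0])<25)&(Q[:,2]>85)&(Q[:,2]<135)]
    if len(S)>5: print(y,len(S),'xmid',((S[:,0].min()+S[:,0].max())/2).round(1),'w',np.ptp(S[:,0]).round(1),'ztop',np.percentile(S[:,2],95).round(1))
p,d=capture('scene'); cv2.imwrite('pics/s6.png',cv2.resize(p[150:310,220:540],None,fx=2.4,fy=2.4,interpolation=cv2.INTER_CUBIC))
E
```

```text
clock: 45.1
tool_pos: [485.1, 362.9, 104.4]
tool_rot: [0.72, -0.694, 0.0, -0.001]
ft_force: [0.6, 0.4, -2.3]
grip_width: 0.269
finger_force: 61.2
at [485.1 362.9 104.4] tool y -177.82 twist -0.0 shift [0.0005 0.0015 0.0014] grip 0.269 t 45.1
420 1113 xmid 2.2 w 15.9 ztop 113.0
```

View pics/w6.png

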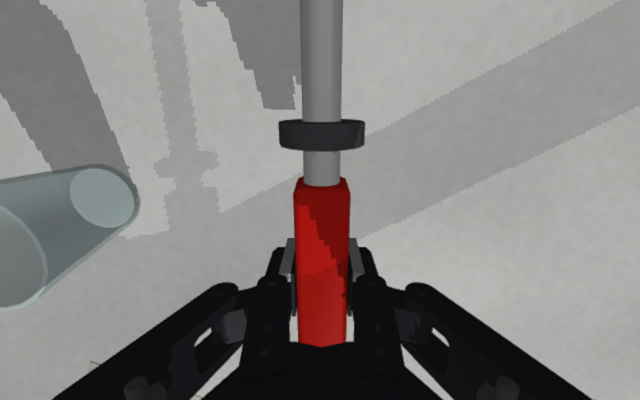

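```bash
python3 -m crank '{"xyz":[[0,0.0018,0.001],[0,0,0],[0,0,0],[0,0,0],[0,0,0]],"twist":[0,0,0,0,0]}'
python3 - <<'E'
from h import *
rk=np.array([503.9,-165.7,0]); U=np.array([[.9993,.0384,0],[-.0384,.9993,0],[0,0,1]])
def prof(cam,ys,Rt=None):
    acc=[]
    for k in range(4):
        if cam=='wrist': Rt=tool()
        p,d=capture(cam); acc.append((pts(cam,d,np.ones((400,640),bool),Rt)-rk)@U.T)
    Q=np.vstack(acc)
    for y in ys:
        S=Q[(abs(Q[:,1]-y)<5)&(abs(Q[:,0])<22)&(Q[:,2]>85)&(Q[:,2]<135)]
        if len(S)>5: print(cam,y,len(S),'xmid',((np.percentile(S[:,0],2)+np.percentile(S[:,0],98))/2).round(1),'w',np.ptp(S[:,0]).round(1),'ztop',np.percentile(S[:,2],97).round(1))
    S=Q[(Q[:,1]>119)&(Q[:,1]<134)&(abs(Q[:,0])<45)&(Q[:,2]>122)&(Q[:,2]<140)]
    if len(S): print(cam,'near cheek top',np.median(S[:,2]).round(1),'x',S[:,0].min().round(1),S[:,0].max().round(1))
    S=Q[(Q[:,1]>-134)&(Q[:,1]<-119)&(abs(Q[:,0])<45)&(Q[:,2]>122)&(Q[:,2]<140)]
    if len(S): print(cam,'far cheek top',np.median(S[:,2]).round(1),'x',S[:,0].min().round(1),S[:,0].max().round(1))
prof('wrist',range(400,456,8)); prof('scene',range(180,450,30)); prof('top',range(180,450,30))
go([483.6,362.3,103],182.2)
E
```

```text
clock: 45.7
tool_pos: [482.8, 362.6, 103.0]
tool_rot: [0.72, -0.694, -0.0, -0.0]
ft_force: [0.8, 0.1, -1.6]
grip_width: 0.273
finger_force: 61.2
wrist 416 3463 xmid -0.0 w 15.8 ztop 111.7
wrist 424 5301 xmid -0.1 w 16.2 ztop 111.7
wrist 432 4919 xmid -0.0 w 15.9 ztop 111.8
wrist 440 4631 xmid -0.2 w 15.9 ztop 111.7
wrist 448 4360 xmid -0.1 w 16.0 ztop 111.7
scene 180 44 xmid 2.6 w 11.7 ztop 111.6
scene 210 85 xmid 2.0 w 16.7 ztop 114.0
scene 240 85 xmid 2.4 w 17.1 ztop 113.9
scene 270 93 xmid 2.0 w 15.2 ztop 114.5
scene 300 92 xmid 3.1 w 18.1 ztop 114.3
scene 330 99 xmid 2.4 w 15.7 ztop 114.0
scene 360 102 xmid 2.4 w 16.8 ztop 113.4
scene 390 103 xmid 1.3 w 17.5 ztop 114.0
scene 420 103 xmid 2.4 w 19.0 ztop 114.9
scene near cheek top 129.4 x -37.4 37.5
scene far cheek top 129.1 x -35.9 38.7
top 180 44 xmid 1.1 w 10.9 ztop 116.1
top 210 53 xmid 0.1 w 14.2 ztop 117.5
top 240 60 xmid 0.9 w 14.2 ztop 116.4
top 270 60 xmid 1.5 w 14.5 ztop 117.1
top 300 48 xmid 0.3 w 10.5 ztop 118.6
top 330 56 xmid -0.5 w 14.0 ztop 117.0
top 360 56 xmid 0.2 w 13.9 ztop 116.1
top 390 61 xmid 0.9 w 14.3 ztop 118.2
top 420 50 xmid -0.3 w 10.7 ztop 118.7
top near cheek top 129.3 x -33.3 34.9
top far cheek top 129.3 x -32.4 35.9
at [482.8 362.5 102.9] tool y -177.82 twist -0.0 shift [ 0.0002 -0.0008 -0.0001] grip 0.274 t 46.3
```

View pics/s6.png

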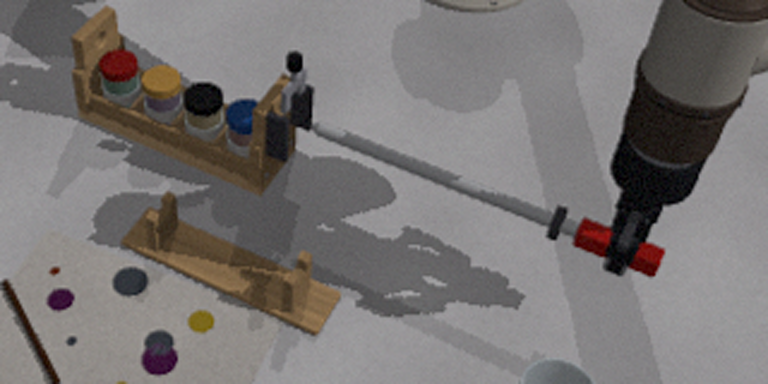

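```bash
python3 -m crank '{"xyz":[[0,0.0005,0],[0.01,0,0],[0.01,0,0],[0.01,0,0],[0.005,0,0],[0.005,0,0],[0.005,0,0],[0.005,0,0],[0.005,0,0],[0,0,0],[0,0,0]],"twist":[0,0,0,0,0,0,0,0,0,0,0]}'
```

```text
clock: 47.4
tool_pos: [484.5, 307.6, 102.9]
tool_rot: [0.72, -0.694, 0.0, -0.0]
ft_force: [-0.9, -0.1, -1.7]
grip_width: 0.272
finger_force: 61.2
```

```bash
python3 -m crank '{"xyz":[[0.01,0,0],[0.01,0,0],[0,0,0]],"twist":[0,0,0]}'; python3 -c "
from h import *
go([495.9,41.6,103],182.2)"; python3 -m crank '{"xyz":[[0.015,0,0],[0.015,0,0],[0.015,0,0],[0.015,0,0],[0.015,0,0],[0.015,0,0],[0.015,0,0],[0,0,0],[0,0,0]],"twist":[0,0,0,0,0,0,0,0,0]}'; python3 -c "
from h import *
go([495.9,41.6,103],182.2)"
```

```text
clock: 47.7
tool_pos: [484.8, 285.9, 102.7]
tool_rot: [0.72, -0.694, -0.0, 0.001]
ft_force: [-0.4, -0.2, -2.6]
grip_width: 0.27
finger_force: 61.2
at [484.8 285.9 102.7] tool y -177.91 twist -0.002 shift [ 2.445e-01 -2.200e-03 -1.000e-04] grip 0.27 t 47.7
clock: 48.6
tool_pos: [489.4, 182.2, 103.0]
tool_rot: [0.72, -0.694, 0.0, -0.0]
ft_force: [0.7, -0.6, -0.3]
grip_width: 0.268
finger_force: 61.2
at [489.4 182.2 103. ] tool y -177.87 twist -0.001 shift [ 0.1407 -0.0012 -0.    ] grip 0.268 t 48.6
```

```bash
python3 -m crank '{"xyz":[[0.015,0,0],[0.015,0,0],[0.015,0,0],[0.015,0,0],[0.015,0,0],[0.015,0,0],[0.01,0,0],[0,0,0],[0,0,0]],"twist":[0,0,0,0,0,0,0,0,0]}'; python3 - <<'E'
from h import *
go([495.9,41.6,103],182.2)
Rt=tool(); p,d=capture('wrist'); cv2.imwrite('pics/w7.png',p)
rk=np.array([503.9,-165.7,0]); U=np.array([[.9993,.0384,0],[-.0384,.9993,0],[0,0,1]])
Q=(pts('wrist',d,np.ones((400,640),bool),Rt)-rk)@U.T
for y in (-100,-80,-60,-30,0,30,60,90,105,165,175,190):
    S=Q[(abs(Q[:,1]-y)<4)&(abs(Q[:,0])<22)&(Q[:,2]>90)&(Q[:,2]<120)]
    if len(S)>5: print(y,len(S),'xmid',((np.percentile(S[:,0],2)+np.percentile(S[:,0],98))/2).round(1),'w',np.ptp(S[:,0]).round(1),'ztop',np.percentile(S[:,2],97).round(1))
for n,a,b in (('near',119,134),('far',-140,-112)):
    S=Q[(Q[:,1]>a)&(Q[:,1]<b)&(abs(Q[:,0])<45)&(Q[:,2]>105)&(Q[:,2]<135)]
    if len(S): print(n,len(S),S.min(0).round(1),S.max(0).round(1))
E
```

```text
clock: 49.5
tool_pos: [493.2, 82.5, 103.0]
tool_rot: [0.72, -0.694, 0.0, -0.0]
ft_force: [0.8, -0.3, -1.4]
grip_width: 0.276
finger_force: 61.2
at [493.2  82.5 103. ] tool y -177.85 twist -0.001 shift [ 0.041  -0.0012 -0.0001] grip 0.276 t 49.5
165 886 xmid -0.5 w 15.7 ztop 111.7
175 1270 xmid -0.7 w 34.5 ztop 119.8
190 570 xmid -0.5 w 17.4 ztop 111.7
```

View pics/w7.png

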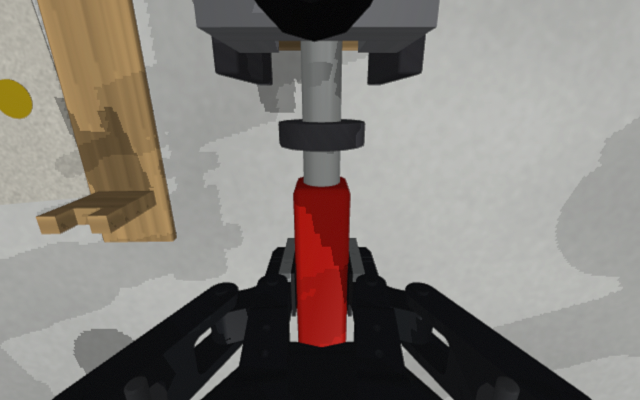

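```bash
python3 -m crank '{"xyz":[[0.005,0,0],[0.005,0,0],[0.005,0,0],[0.005,0,0],[0,0,0],[0,0,0]],"twist":[0,0,0,0,0,0]}'; python3 -m crank '{"xyz":[[0.005,0,0],[0.005,0,0],[0.003,0,0],[0,0,0],[0,0,0]],"twist":[0,0,0,0,0]}'; python3 -c "
from h import *
go([495.9,41.6,103],182.2)"
```

```text
clock: 50.15
tool_pos: [493.8, 62.5, 102.9]
tool_rot: [0.72, -0.694, 0.0, -0.0]
ft_force: [0.6, 0.2, -0.9]
grip_width: 0.27
finger_force: 61.2
clock: 50.65
tool_pos: [494.2, 49.6, 102.9]
tool_rot: [0.72, -0.694, 0.0, -0.0]
ft_force: [0.2, -0.6, -0.5]
grip_width: 0.271
finger_force: 61.2
at [494.2  49.6 102.9] tool y -177.84 twist -0.001 shift [ 0.008  -0.0014 -0.0001] grip 0.271 t 50.6
```

```bash
python3 -m crank '{"xyz":[[0.003,0,0],[0.003,0,0],[0,0,0],[0,0,0]],"twist":[0,0,0,0]}'; for i in 1 2; do python3 -m crank '{"xyz":[[0.001,0,0],[0,0,0],[0,0,0]],"twist":[0,0,0]}' | grep -E 'pos|force'; done
```

```text
clock: 51.05
tool_pos: [494.5, 43.6, 102.9]
tool_rot: [0.72, -0.694, -0.0, -0.0]
ft_force: [-1.0, 0.3, -0.9]
grip_width: 0.27
finger_force: 61.2
tool_pos: [494.5, 42.7, 102.9]
ft_force: [-0.2, 0.7, -2.8]
finger_force: 61.2
tool_pos: [494.5, 41.7, 102.9]
ft_force: [0.6, -1.5, -0.8]
finger_force: 61.2
```

```bash
for i in 1 ; do python3 -m crank '{"xyz":[[0.001,0,0],[0,0,0],[0,0,0]],"twist":[0,0,0]}' | grep -E 'pos|force';  python3 -m crank '{"xyz":[[0.0007,0,0],[0,0,0],[0,0,0]],"twist":[0,0,0]}' | grep -E 'pos|force'; done; python3 - <<'E'
from h import *
Rt=tool(); p,d=capture('wrist'); cv2.imwrite('pics/w8.png',p[:300,160:480])
E
```

```text
tool_pos: [494.6, 40.8, 102.9]
ft_force: [-0.0, -0.1, -0.1]
finger_force: 61.2
tool_pos: [494.7, 40.7, 102.9]
ft_force: [-1.0, 5.5, -2.0]
finger_force: 61.3
```

View pics/w8.png

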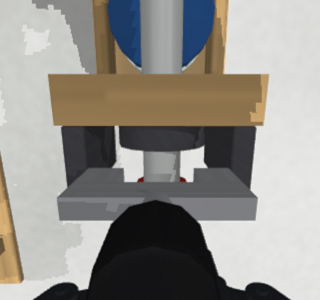

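```bash
python3 -m crank '{"xyz":[[0,0,0],[0,0,0],[0,0,0],[0,0,0],[0,0,0],[0,0,0],[-0.005,0,0],[-0.01,0,0],[0,0,-0.02],[0,0,-0.04],[0,0,-0.04],[0,0,-0.04],[0,0,0]],"twist":[0,0,0,0,0,0,0,0,0,0,0,0,0]}' 1
python3 -m crank '{"xyz":[[0.015,0,0],[0.02,0,0],[0.02,0,0],[0.0155,-0.0005,0],[0,0,0],[0,0,0],[0,0,0],[0,0,0],[0,0,0],[0,0,0]],"twist":[0,0,0,0,0,0,0,0,0,0]}' 0
python3 - <<'E'
from h import *
go([498.2,-14.8,216],182.2)
Rt=tool(); p,d=capture('wrist'); 
Q=pts('wrist',d,np.ones((400,640),bool),Rt)
S=Q[np.all((Q>[470,-40,185])&(Q<[530,10,205]),1)]; print(len(S),np.median(S,0)) if len(S) else 0
p,d=capture('scene'); cv2.imwrite('pics/s9.png',cv2.resize(p[150:290,220:420],None,fx=3,fy=3,interpolation=cv2.INTER_CUBIC))
E
```

```text
clock: 53.6
tool_pos: [497.2, 56.6, 249.1]
tool_rot: [0.721, -0.693, 0.003, -0.006]
ft_force: [0.4, -0.3, -0.2]
grip_width: 1.003
finger_force: 0.0
clock: 54.6
tool_pos: [497.2, -15.1, 242.9]
tool_rot: [0.721, -0.693, -0.0, -0.0]
ft_force: [-0.5, 0.2, -0.1]
grip_width: 0.002
finger_force: 0.0
at [497.2 -15.1 242.9] tool y -177.79 twist 0.0 shift [-0.0002 -0.001   0.0269] grip 0.002 t 54.6
570 [498.42234873 -18.16468327 195.54993279]
```

View pics/s9.png

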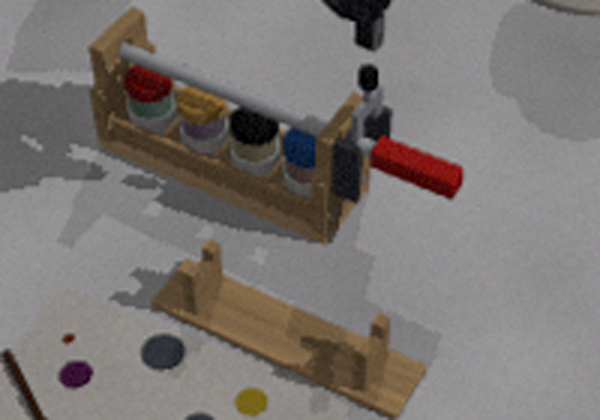

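```bash
python3 -m crank '{"xyz":[[0,-0.0005,0.01],[0,0,0.01],[0,0,0.006],[0,0,0.004],[0,0,0.004],[0,0,0.004],[0,0,0.004],[0,0,0.004],[0,0,0.004],[0,0,0.004],[0,0,0],[0,0,0]],"twist":[0,0,0,0,0,0,0,0,0,0,0,0]}'
python3 -m crank '{"xyz":[[0,0,0.002],[0,0,0.001],[0,0,0],[0,0,0]],"twist":[0,0,0,0]}'|grep -E 'pos|ft'
python3 -m crank '{"xyz":[[0,0,0.001],[0,0,0],[0,0,0]],"twist":[0,0,0]}'|grep -E 'pos|ft'
```

```text
clock: 55.9
tool_pos: [498.0, -15.2, 188.7]
tool_rot: [0.72, -0.694, 0.0, -0.0]
ft_force: [-0.3, -0.1, 0.7]
grip_width: -0.002
finger_force: 0.0
tool_pos: [498.1, -15.3, 186.1]
ft_force: [1.1, 0.1, 2.0]
tool_pos: [498.0, -15.3, 185.1]
ft_force: [1.5, 0.3, 2.3]
```

```bash
for i in 1; do python3 -m crank '{"xyz":[[0,0,0.001],[0,0,0],[0,0,0]],"twist":[0,0,0]}'|grep -E 'pos|ft'; python3 -m crank '{"xyz":[[0,0,0.0007],[0,0,0],[0,0,0]],"twist":[0,0,0]}'|grep -E 'pos|ft'; python3 -m crank '{"xyz":[[0,0,0.0005],[0,0,0],[0,0,0]],"twist":[0,0,0]}'|grep -E 'pos|ft'; done
```

```text
tool_pos: [498.0, -15.3, 184.1]
ft_force: [1.3, 1.4, 2.4]
tool_pos: [498.1, -15.3, 184.1]
ft_force: [-0.7, 1.0, 6.6]
tool_pos: [498.1, -15.3, 184.0]
ft_force: [-1.7, 1.5, 8.8]
```

```bash
python3 -m crank '{"xyz":[[0,0,-0.02],[0,0,-0.036],[-0.02,0.0005,0],[-0.02,0.0005,0],[-0.0234,0,0],[0,0,0],[0,0,0],[0,0,0]],"twist":[0,0,0,0,0,0,0,0]}'
python3 -m crank '{"xyz":[[0,0,0],[0,0,0],[0,0,0],[0,0,0],[0,0,0]],"twist":[0,0,0,0,0]}' 1
python3 - <<'E'
from h import *
go([494.6,48,103],182.2)
Rt=tool(); p,d=capture('wrist')
Q=pts('wrist',d,np.ones((400,640),bool),Rt)
S=Q[np.all((Q>[470,-40,155])&(Q<[530,10,205]),1)]; print('knob',len(S),np.median(S,0))
hsv=cv2.cvtColor(p,cv2.COLOR_BGR2HSV); red=((hsv[...,0]<8)|(hsv[...,0]>172))&(hsv[...,1]>150)&(hsv[...,2]>60)
G=pts('wrist',d,red,Rt); G=G[(G[:,2]>105)&(G[:,2]<125)&(G[:,1]>-20)]
c,s,a=cv2.minAreaRect(G[:,:2].astype(np.float32)); print('grip',len(G),np.round(c,1),np.round(s,1),round(a,2),np.median(G[:,2]),G[:,1].min(),G[:,1].max())
E
```

```text
clock: 58.3
tool_pos: [493.7, 47.3, 238.1]
tool_rot: [0.72, -0.694, -0.0, 0.001]
ft_force: [-0.1, 0.2, 0.6]
grip_width: 0.005
finger_force: 0.0
clock: 58.8
tool_pos: [494.3, 47.8, 238.7]
tool_rot: [0.72, -0.694, -0.0, -0.0]
ft_force: [-0.8, 0.1, -0.0]
grip_width: 0.848
finger_force: 0.0
at [494.3  47.8 238.7] tool y -177.83 twist -0.001 shift [-0.0002 -0.0003  0.1357] grip 0.848 t 58.8
knob 549 [498.28734771 -15.06190334 164.4220687 ]
grip 2171 [496.3  35.8] [23.4 81.6] 2.33 113.42354077145883 -5.347345124932033 76.75817145243599
```

```bash
python3 -m crank '{"xyz":[[0,-0.0012,0.03],[0,0,0.03],[0,0,0.03],[0,0,0.03],[0,0,0.0165],[0,0,0],[0,0,0]],"twist":[-0.001,0,0,0,0,0,0]}'
python3 -m crank '{"xyz":[[0,0,0],[0,0,0],[0,0,0],[0,0,0],[0,0,0],[0,0,0],[0,0,0],[0,0,0],[0,0,0],[0,0,0],[0,0,0],[0,0,0]],"twist":[0,0,0,0,0,0,0,0,0,0,0,0]}' 0
python3 -m crank '{"xyz":[[-0.001,0,0],[-0.001,0,0],[-0.001,0,0],[0,0,0],[0,0,0]],"twist":[0,0,0,0,0]}'
```

```text
clock: 59.55
tool_pos: [496.0, 48.1, 102.6]
tool_rot: [0.721, -0.693, 0.0, -0.0]
ft_force: [0.5, 0.2, -0.3]
grip_width: 0.998
finger_force: 0.0
clock: 60.75
tool_pos: [495.6, 48.0, 102.3]
tool_rot: [0.721, -0.693, 0.0, -0.0]
ft_force: [-0.9, 0.7, 4.4]
grip_width: 0.271
finger_force: 61.8
clock: 61.25
tool_pos: [495.4, 50.8, 102.2]
tool_rot: [0.721, -0.693, 0.0, 0.0]
ft_force: [0.1, -2.9, 3.8]
grip_width: 0.269
finger_force: 61.9
```

```bash
python3 -m crank '{"xyz":[[-0.0007,0,0],[0,0,0],[0,0,0]],"twist":[0,0,0]}'|grep -E 'pos|ft'; python3 -m crank '{"xyz":[[-0.0005,0,0],[0,0,0],[0,0,0]],"twist":[0,0,0]}'|grep -E 'pos|ft'
```

```text
tool_pos: [495.4, 51.7, 102.2]
ft_force: [0.1, -1.6, 4.8]
tool_pos: [495.3, 51.9, 102.2]
ft_force: [0.4, -4.9, 4.5]
```

```bash
python3 -m crank '{"xyz":[[-0.0005,0,0],[0,0,0],[0,0,0]],"twist":[0,0,0]}'|grep -E 'pos|ft';  python3 -m crank '{"xyz":[[-0.0004,0,0],[0,0,0],[0,0,0],[0,0,0],[0,0,0]],"twist":[0,0,0,0,0]}'|grep -E 'pos|ft'
```

```text
tool_pos: [495.3, 52.0, 102.2]
ft_force: [1.3, -6.9, 4.4]
tool_pos: [495.3, 52.0, 102.2]
ft_force: [1.8, -8.3, 4.2]
```

```bash
python3 -m crank '{"xyz":[[-0.0006,0,0],[0,0,0],[0,0,0],[0,0,0],[0,0,0]],"twist":[0,0,0,0,0]}'|grep -E 'pos|ft';  python3 -m crank '{"xyz":[[-0.0004,0,0],[0,0,0],[0,0,0],[0,0,0],[0,0,0],[0,0,0]],"twist":[0,0,0,0,0,0]}'|grep -E 'pos|ft'
```

```text
tool_pos: [495.2, 52.1, 102.2]
ft_force: [2.5, -11.4, 4.8]
tool_pos: [495.2, 52.1, 102.2]
ft_force: [4.1, -13.0, 4.3]
```

```bash
python3 -m crank '{"xyz":[[0.001,0,0],[0.001,0,0],[0.002,0,0],[0,0,0],[0,0,0]],"twist":[0,0,0,0,0]}'|grep -E 'pos|ft'
python3 -m crank '{"xyz":[[0,0,0],[0,0,0],[0,0,0],[0,0,0],[0,0,0],[0,0,0],[0,0,0],[0,0,0],[0,0,-0.02],[0,0,-0.04],[0,0,-0.04],[0,0,-0.04],[0,0,-0.04],[0,0,0],[0,0,0],[0,0,0]],"twist":[0,0,0,0,0,0,0,0,0,0,0,0,0,0,0,0]}' 1
python3 - <<'E'
from h import *
Rt=tool(); p,d=capture('wrist')
Q=pts('wrist',d,np.ones((400,640),bool),Rt)
S=Q[np.all((Q>[470,-40,155])&(Q<[530,10,205]),1)]; print('knob',len(S),np.median(S,0))
p,d=capture('scene'); cv2.imwrite('pics/s10.png',cv2.resize(p[150:290,220:420],None,fx=3,fy=3,interpolation=cv2.INTER_CUBIC))
for n in ('jar_purple','jar_green','jar_ochre','jar_rust','beaker','stock_bottle','filler_box'):
  for q in masks_of('scene',n)[:1]:
    P=pts('scene',d,q['region']); print(n,q['score'],np.percentile(P,2,0).round(),np.percentile(P,98,0).round())
E
```

```text
tool_pos: [495.8, 51.0, 102.4]
ft_force: [-0.6, 1.4, 5.8]
clock: 65.85
tool_pos: [494.6, 49.9, 281.0]
tool_rot: [0.721, -0.693, -0.001, 0.001]
ft_force: [-0.1, -0.1, -0.4]
grip_width: 0.997
finger_force: 0.0
knob 383 [498.40030739 -14.88803891 164.43939328]
jar_purple 0.53 [ 496. -219.   30.] [ 530. -173.   84.]
jar_green 0.68 [ 498. -279.   28.] [ 533. -236.   84.]
jar_ochre 0.67 [ 495. -156.   34.] [ 527. -114.   85.]
jar_rust 0.67 [495. -96.  32.] [526. -60.  84.]
beaker 0.61 [633. 335.   9.] [700. 396.  97.]
filler_box 0.32 [ 467. -297.    3.] [553.  -8. 154.]
```

View pics/s10.png

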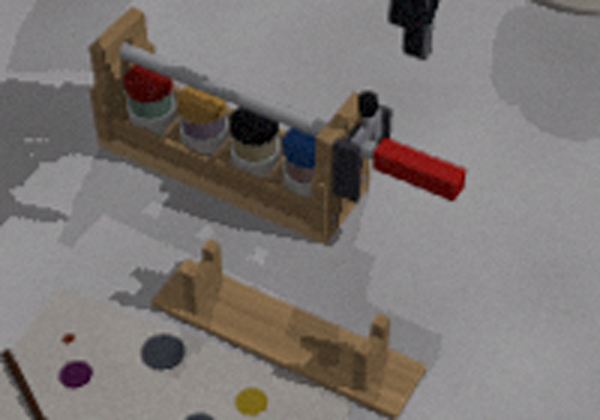

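The four jars stand in the rack at (150,90), (200,100), (255,125) and (300,150). The bar is through both cheeks, the keeper is down (knob at 368,103), and the gripper is clear.

```bash
python3 -c "
from workcell import order
print(order.hand_in())"
```

```text
the job is handed in; nothing more can be done
None
```

The job is handed in (no verdict was returned): all four jars stand upright in the rack, the bar is home with the keeper fully down, the tug read about 13 N at the wrist, and the bar is released; the arm never went near the beaker, bottle or box, though only the beaker was re-measured at the end.

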